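# Put the pens, glue and eraser away on the study table

### The arm

A 6-joint arm with a two-finger parallel gripper is mounted at the origin on the work surface. World frame = base frame: x ahead of the robot, y to its left, z up, the work surface at z = 0. Lengths are in m, angles in rad, forces in N, time in s.
With the tool pointing down it reaches from about 0.25 to 0.775 m from the base axis. Payload 4 kg.
Tool frame: the origin (TCP) lies midway between the tips of the shut fingers; the grasp point (between the pads) lies 19 mm behind it (robot.grasp_offset is the distance from the TCP to the grasp point, in m); z points along the fingers, y is the direction in which the jaws open and shut (so a half turn about z gives the same grasp; the last joint's range is limited). The gripper opens to 94 mm and grips with 3 to 60 N. Pads are 16 mm wide; open, the fingers measure 119 mm over their backs; the gripper's body (75 mm by 177 mm) begins 78 mm behind the grasp point.
Start: joints at [-1.45, 0.087, 1.371, -0, 1.684, -0.103], TCP at [0.122, -0.536, 0.206] pointing down, gripper open.
Joint ranges: [-3.1, 3.1], [-0.76, 2.03], [0.27, 2.55], [-1.08, 4.22], [0.17, 2.65], [-2.57, 2.57]. Speed limits (rad/s): [2.79, 2.79, 3.14, 3.14, 3.14, 3.14].

### API

Orientations are given as [roll, pitch, yaw] about the fixed x, y, z axes, in that order (R = Rz(yaw) Ry(pitch) Rx(roll)).
In Python, from bench import status, viewer, order, robot gives the robot as it stands. The module is installed in compiled form; this text tells all that it offers.
- The arm moves only by the tool move_arm, never from a script. Its argument "targets" is a list of rows, each a list of 3 entries, a list of its own where there are three numbers: the shift along the tool's x, y, z in mm, then the turn, a rotation vector about the tool's x, y, z in degrees, then the opening, from -1 (shut) to 1 (fully open). A call has 1 to 20 rows; each row is the pose to reach, as a shift and turn from the pose commanded when the call began, along the tool's axes at that moment; what a row does not reach only later rows make up. A row lasts 1/8 s, in which the tool goes at most 62.5 mm and 10.7 degrees, less where a joint would pass 70% of its speed; a pose out of reach is approached as far as the arm can. A call with a gripper value outside its range is refused whole. The fingers move at their own pace and stop on an object; the grip force is fixed at half the most. Time passes only in rows, so rows that repeat a pose let the fingers close. It gives the time, the measured TCP pose, the force and the opening at its end, in the units of the state.
- status.get_obs(): the state, without advancing time (a new reading comes with each control period).
- viewer.snapshot(name): name is "scene" or "side" or "wrist"; returns the picture (400x640x3 uint8, red, green, blue); there is no depth.
- viewer.camera_model(name): a dict with "K" (3x3 intrinsics, pixels), "D" ([k1, k2, p1, p2, k3] as OpenCV has them; the pictures are not rectified), "xyz" and "attitude" of the camera in the world; the wrist camera has in their place "T_tool_cam" (4x4, takes a point from camera to tool coordinates, whose origin is the TCP and whose axes are the flange's). Camera axes: x right, y up, looking along -z (the intrinsics and any distortion apply to the point x, -y, -z); pixel columns grow to the right and rows downward; lengths in m; the calibration is good to about 2 mm. A picture is of the moment at which its call begins: read the wrist's pose just before it. camera_model takes no time and is no camera call.
- order.close_job(): hands the job in, once; it reports no verdict.
The state is a dict: "time": time; "joint_positions": joint angles; "qvel": joint speeds; "joint_torque": joint torques, N m; "tool_pos": TCP position; "ee_rot": TCP orientation; "wrist_force": force on the tool from outside, world axes, zero at the start; "wrist_torque": the same for the moment, N m; "width": finger opening in m.
Only numpy, scipy, OpenCV 4.12 (cv2) and the standard library are available. Lean on these libraries where they do the work, as an engineer would, in place of code of your own. Each camera call takes 0.05 s, during which the arm holds its last target. There are 200 camera calls.

### The job

Clear the loose supplies off the study table: slide back the cover of the wooden pencil box, lay the blue marker and the yellow highlighter inside, and slide the cover fully shut again. Lay the orange-capped glue stick down on the bottom of the green tray, beside the other glue, and the white eraser with the blue sleeve flat on the bottom of the yellow tray, beside what is already there. The roll of tape is still in use, so leave it where it lies.

Things in the scene. Friction and masses are not known exactly. Their poses are not given: they have to be found in the camera images.
- marker_center (a point): Blue marker pen lying on the table: hexagonal white barrel with blue cap, 120 mm long, 18 mm across the flats (18 high as it lies), about 22 g; does not roll easily. Point: its centre, 9 above the table at the start. Its x axis runs along the pen towards the cap, z up.
- highlighter_center (a point): Yellow highlighter lying on the table: flat barrel with black cap, 112 mm long (x), 22 wide (y), 15 mm high (z), about 20 g. Point: its centre, 7.5 above the table. Its x axis runs along it towards the cap, z up.
- glue_center (a point): Glue stick lying on the table: hexagonal, cream with orange cap and foot, 95 mm long, 26 mm across the flats (26 high as it lies), about 35 g. Point: its centre, 13 above the table. Its x axis runs along it towards the cap, z up. (Another glue stick with a purple cap lies in the green tray: not this one.)
- eraser_center (a point): White eraser with blue card sleeve lying on the table: 58 mm long (x), 24 wide (y), 14 mm high (z), about 25 g. Point: its centre, 7 above the table; z up. (A smaller pink eraser lies in the yellow tray: not this one.)
- pencil_box: Pale wooden pencil box with sliding brown cover, fixed (sizes in mm): 220 long (x) x 130 wide (y) x 50 high. Origin: centre of its underside; its x axis is the way the cover opens, z up. Inside 208 x 120 (112 between the lips at the top of the side walls), floor 5 above the underside, closed cover's underside 41. Stands left, middle or right, shuffled with the trays.
- cover (a joint): Travel q of the box's cover in m: 0 fully shut, 0.150 fully open (slid to the box's +x, away from the robot). Starts 0 to 0.02. About 2 N of friction; stays where left. The cover is a panel 205 mm long, 5 mm thick, its top 46 mm above the box's underside; the opening reaches, in the box's x, from -0.104 (end wall) to -0.1025 + q.
- cover_bar (a point): Dark finger bar on the cover's top, by which it is slid: 12 (x) x 60 (y) x 16 mm high, standing on the cover. Point: its centre, 54 above the underside of the box, at -0.055 + q of the box's x, y 0. Axes as the box; it moves with the cover.
- green_tray: Green plastic tray, open on top, fixed to the table: 160 (x) x 130 (y) x 35 mm high outside, walls and bottom 4 thick. Origin: centre of its underside, z up. Lying on its bottom in the far half (45 mm towards +x) is a purple-capped glue stick, 26 high, lying across (along y); the near half (-x) is free. Stands left, middle or right, shuffled, turned up to 0.15 rad
- yellow_tray: Yellow plastic tray, open on top, fixed to the table: 160 (x) x 130 (y) x 35 mm high outside, walls and bottom 4 thick. Origin: centre of its underside, z up. Lying on its bottom in the far half (45 mm towards +x) is a pink eraser, 42 long and 11 high, and a small metal pencil sharpener; the near half (-x) is free. Stands left, middle or right, shuffled, turned up to 0.15 rad
- tape_center (a point): Roll of tan tape lying flat on the table behind the loose things: 60 mm across, 19 mm high. Point: its centre, 9.5 above the table. To be left alone.

How it is judged:
By the outcome, as a careful person would: the job done as asked, in the order asked, and still so for the second after the job is handed in, with the robot touching nothing.
It also fails if it takes over 120 s, if anything falls off the work surface, if the arm or the gripper's body presses on something with over 40 N, if the wrist force passes 120 N, or if a joint passes its speed limit or range.

## Working session

There is one attempt and no reset: what is moved stays moved. The work goes in short steps, Python scripts to look and compute and a tool call to move; the robot and the scene stay as the last step left them, time stands still between calls to the robot, and variables do not carry over. Pictures are saved under pics/ and viewed, about 12 in all and at most 16, crops included, and the job is handed in when it is done.

Besides the shell and the picture viewer there is one more tool, called after ">>>" as name(argument=value, ...) on one line, values as JSON. move_arm: Moves the arm, as the interface text tells. Its arguments: {"type":"object","properties":{"targets":{"type":"array"}},"required":["targets"]}

```bash
mkdir -p pics; python3 - <<'E'
from bench import status, viewer
import cv2
for n in("scene","side"):
    im=viewer.snapshot(n); cv2.imwrite(f"pics/{n}0.png",im[:,:,::-1]); 
    print(n,viewer.camera_model(n))
print(viewer.camera_model("wrist"))
print(status.get_obs())
E
```

```text
scene {'K': array([[511.94804665,   0.        , 316.71817395],
       [  0.        , 511.94804665, 201.9630427 ],
       [  0.        ,   0.        ,   1.        ]]), 'D': array([0.00568369, 0.        , 0.        , 0.        , 0.        ]), 'xyz': array([1.4592827 , 0.53846924, 0.94751506]), 'attitude': array([8.60552616e-01, 1.91996436e-03, 2.11973779e+00])}
side {'K': array([[498.12052233,   0.        , 312.16301166],
       [  0.        , 498.12052233, 200.77125557],
       [  0.        ,   0.        ,   1.        ]]), 'D': array([-0.05438445,  0.        ,  0.        ,  0.        ,  0.        ]), 'xyz': array([0.10927658, 0.6843835 , 0.70259077]), 'attitude': array([ 0.93864278,  0.01337096, -2.51471108])}
{'K': array([[301.05327614,   0.        , 318.16751799],
       [  0.        , 301.05327614, 202.73258771],
       [  0.        ,   0.        ,   1.        ]]), 'D': array([-0.01219076,  0.        ,  0.        ,  0.        ,  0.        ]), 'T_tool_cam': array([[ 1.38174832e-03,  9.73588386e-01,  2.28306252e-01,
         6.63959244e-02],
       [ 9.99998975e-01, -1.25962286e-03, 
[... 185 characters left out ...]
,
         1.00000000e+00]])}
{'time': 0.1, 'joint_positions': array([-1.45008031e+00,  8.78736089e-02,  1.37207628e+00, -1.20378144e-05,
        1.68364295e+00, -1.03104824e-01]), 'qvel': array([ 0.00183001,  0.00018454, -0.00435102, -0.00190589, -0.0004805 ,
        0.00074448]), 'joint_torque': array([ 2.24695119e-03, -3.41253591e+01, -3.03303123e+01,  7.19692698e-02,
        3.04020708e-02, -9.16423528e-05]), 'tool_pos': array([ 0.12200418, -0.53578214,  0.20443896]), 'ee_rot': array([-3.13960186e+00, -1.93963113e-04,  2.23819299e-01]), 'wrist_force': array([0.85425247, 0.6805249 , 0.23157831]), 'wrist_torque': array([-0.01238555, -0.01782738, -0.05064895]), 'width': 0.09430214287813413}
```

View pics/scene0.png

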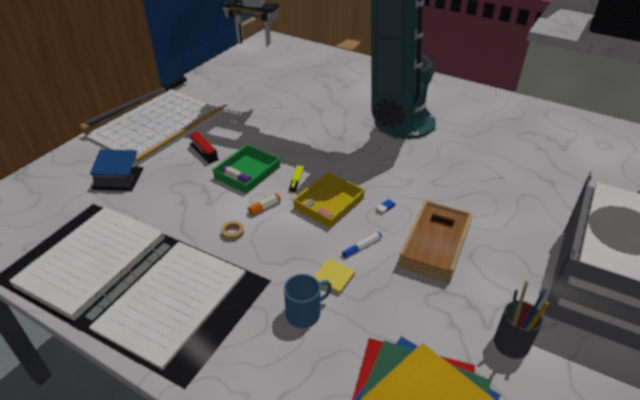

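View pics/side0.png

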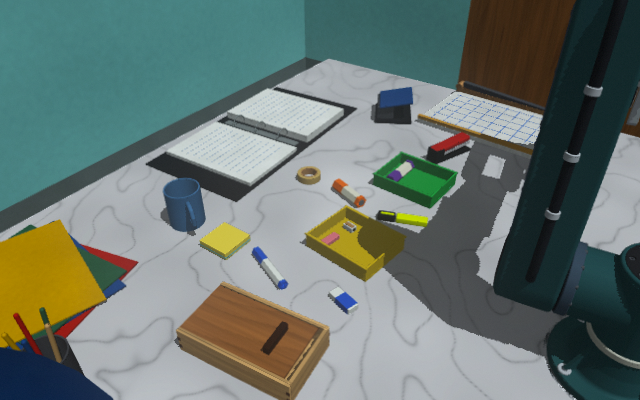

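Scene picture: box at about (437,240) with its bar at (442,218), yellow tray (328,198), green tray (247,168), marker (362,244), highlighter (297,178), glue (264,204), eraser (386,206), tape (232,230). The side picture agrees; the bar is at (275,338) there.

```bash
cat > h.py <<'E'
import numpy as np, cv2
from scipy.spatial.transform import Rotation as R
from bench import status, viewer
def pose(o=None):
    o=o or status.get_obs(); return np.array(o["tool_pos"]), R.from_euler("xyz",o["ee_rot"]).as_matrix()
def cam(name,tp=None):
    m=viewer.camera_model(name)
    if name=="wrist":
        p,Rt=tp or pose(); T=m["T_tool_cam"]; return m,p+Rt@T[:3,3],Rt@T[:3,:3]
    return m,np.array(m["xyz"]),R.from_euler("xyz",m["attitude"]).as_matrix()
def cast(c,px,z):
    m,o,Rc=c
    u=cv2.undistortPoints(np.array(px,float).reshape(-1,1,2),m["K"],m["D"])[:,0]
    d=np.c_[u[:,0],-u[:,1],-np.ones(len(u))]@Rc.T
    return o+d*((z-o[2])/d[:,2])[:,None]
def proj(c,P):
    m,o,Rc=c; q=(np.atleast_2d(P)-o)@Rc; q=q*[1,-1,-1]
    return cv2.projectPoints(q,np.zeros(3),np.zeros(3),m["K"],m["D"])[0][:,0]
def mask(im,lo,hi):
    return cv2.inRange(cv2.cvtColor(im,cv2.COLOR_RGB2HSV),np.array(lo),np.array(hi))
def go(pos,yaw,o=None):
    "shift mm (tool axes) and turn deg to a straight-down pose with given yaw (mod 180, nearest)"
    p,Rt=pose(o); best=None
    for k in(-1,0,1):
        T=R.from_euler("xyz",[np.pi,0,yaw+k*np.pi]).as_matrix(); r=R.from_matrix(Rt.T@T).as_rotvec(degrees=True)
        if best is None or np.linalg.norm(r)<np.linalg.norm(best): best=r
    s=Rt.T@(np.array(pos)-p)*1000
    print("shift",s.round(1),"turn",best.round(1),"yaw now",np.degrees(R.from_matrix(Rt).as_euler("xyz")).round(1))
E
python3 - <<'E'
from h import *
S={"scene":dict(bar=(442,218,.062),ytray=(328,198,.02),gtray=(247,168,.02),marker=(362,244,.009),hl=(297,178,.008),glue=(264,204,.013),er=(386,206,.007),tape=(232,230,.01)),
"side":dict(bar=(275,338,.06),ytray=(355,242,.02),gtray=(415,180,.02),marker=(269,267,.009),hl=(402,218,.008),glue=(348,192,.013),er=(344,299,.007),tape=(309,174,.01),boxc=(253,330,.046))}
for n,d in S.items():
    c=cam(n)
    for k,v in d.items(): print(n,k,cast(c,v[:2],v[2])[0].round(3))
E
```

```text
scene bar [0.469 0.306 0.062]
scene ytray [ 0.509 -0.008  0.02 ]
scene gtray [ 0.515 -0.287  0.02 ]
scene marker [0.61  0.153 0.009]
scene hl [ 0.465 -0.14   0.008]
scene glue [ 0.617 -0.151  0.013]
scene er [0.441 0.14  0.007]
scene tape [ 0.743 -0.164  0.01 ]
side bar [0.462 0.312 0.06 ]
side ytray [0.505 0.002 0.02 ]
side gtray [ 0.507 -0.279  0.02 ]
side marker [0.612 0.154 0.009]
side hl [ 0.469 -0.141  0.008]
side glue [ 0.619 -0.151  0.013]
side er [0.444 0.138 0.007]
side tape [ 0.746 -0.165  0.01 ]
side boxc [0.51  0.313 0.046]
```

```bash
python3 - <<'E'
from h import *
go([.5,-.2,.25],0)
E
```

```text
shift [ 443.1 -243.6  -45. ] turn [-0.1  0.  12.8] yaw now [-179.9   -0.    12.8]
```

>>> move_arm(targets=[[[443,-244,-45],[0,0,12.8],1],[[443,-244,-45],[0,0,12.8],1],[[443,-244,-45],[0,0,12.8],1],[[443,-244,-45],[0,0,12.8],1],[[443,-244,-45],[0,0,12.8],1],[[443,-244,-45],[0,0,12.8],1],[[443,-244,-45],[0,0,12.8],1],[[443,-244,-45],[0,0,12.8],1],[[443,-244,-45],[0,0,12.8],1],[[443,-244,-45],[0,0,12.8],1],[[443,-244,-45],[0,0,12.8],1],[[443,-244,-45],[0,0,12.8],1]])

```text
time: 1.6
tool_pos: [0.4989, -0.2013, 0.2505]
ee_rot: [3.141, 0.0, -0.002]
wrist_force: [0.4, 0.2, 0.0]
width: 0.0938
```

```bash
python3 - <<'E'
from h import *
import pickle
tp=pose(); im=viewer.snapshot("wrist"); cv2.imwrite("pics/w1.png",im[:,:,::-1]); pickle.dump((tp,im),open("w1.pkl","wb"))
print(tp[0]); go([.5,.22,.25],0)
E
```

```text
[ 0.49888199 -0.20132392  0.25046593]
shift [ 2.000e-01 -4.212e+02  4.000e-01] turn [ 0.   0.  -0.1] yaw now [ 1.8e+02  0.0e+00 -1.0e-01]
```

View pics/w1.png

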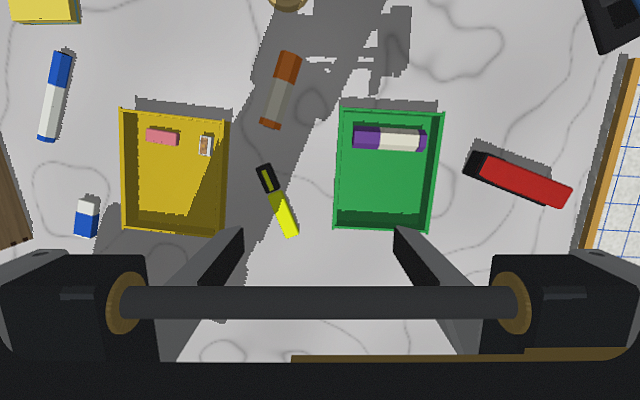

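Wrist picture 1: yellow tray (174,171), green tray (388,168), highlighter (279,200), glue (281,90, in shadow), marker (56,95), eraser (87,216). Second view over the box side.

>>> move_arm(targets=[[[-30,-421,0],[0,0,0],1],[[-30,-421,0],[0,0,0],1],[[-30,-421,0],[0,0,0],1],[[-30,-421,0],[0,0,0],1],[[-30,-421,0],[0,0,0],1],[[-30,-421,0],[0,0,0],1],[[-30,-421,0],[0,0,0],1],[[-30,-421,0],[0,0,0],1],[[-30,-421,0],[0,0,0],1],[[-30,-421,0],[0,0,0],1]])

```text
time: 2.9
tool_pos: [0.4701, 0.2193, 0.2506]
ee_rot: [3.141, -0.0, -0.002]
wrist_force: [0.3, 0.1, 0.3]
width: 0.0938
```

```bash
python3 - <<'E'
from h import *
import pickle
tp=pose(); im=viewer.snapshot("wrist"); cv2.imwrite("pics/w2.png",im[:,:,::-1]); pickle.dump((tp,im),open("w2.pkl","wb"))
print(tp[0])
E
```

```text
[0.47009223 0.21932978 0.25060929]
```

View pics/w2.png

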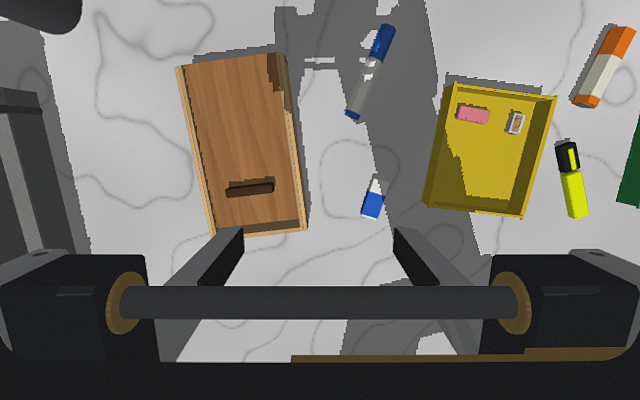

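Wrist picture 2: box corners about (177,67), (283,53), (305,229), (192,237), bar (250,188); marker (370,75), eraser (373,200), glue (604,66), highlighter (571,180), yellow tray (490,150).

```bash
cat > meas.py <<'E'
from h import *
import pickle
def blob(im,roi,lo,hi,keep=1):
    x0,y0,x1,y1=roi; m=np.zeros(im.shape[:2],np.uint8); m[y0:y1,x0:x1]=mask(im,lo,hi)[y0:y1,x0:x1]
    n,l,s,_=cv2.connectedComponentsWithStats(m); k=[i for i in 1+np.argsort(-s[1:,4]) if s[i,4]>12][:keep]
    return np.isin(l,k).astype(np.uint8)
def rect(c,m,z):
    pts=np.vstack([q[:,0] for q in cv2.findContours(m,cv2.RETR_EXTERNAL,cv2.CHAIN_APPROX_NONE)[0]])
    w=cast(c,pts,z)[:,:2]*1000
    (x,y),(a,b),t=cv2.minAreaRect(w.astype(np.float32)); 
    if a<b: a,b,t=b,a,t+90
    t=(t+90)%180-90
    return np.round([x,y,a,b,t],1)
BLUE=((100,110,60),(130,255,255)); YEL=((26,150,120),(35,255,255)); OR=((4,150,60),(17,255,255)); GRN=((50,100,20),(90,255,255)); YT=((18,150,30),(29,255,255)); BLK=((0,0,0),(180,255,45)); WOOD=((8,40,40),(25,255,255))
if __name__=="__main__":
  L=[("w1",[("marker",(30,40,85,150),[BLUE],.009,2),("eraserblue",(70,190,110,245),[BLUE],.007,1),("hl",(245,155,310,250),[YEL,BLK],.0075,9),("hlY",(245,155,310,250),[YEL],.0075,1),("glue",(250,40,310,135),[OR],.013,2),("green",(325,90,455,240),[GRN],.035,1),("yellow",(110,100,235,240),[YT],.035,1)]),
   ("w2",[("marker",(335,15,405,125),[BLUE],.009,2),("eraserblue",(355,170,400,225),[BLUE],.007,1),("hl",(545,130,600,225),[YEL,BLK],.0075,9),("hlY",(545,130,600,225),[YEL],.0075,1),("glue",(560,15,640,112),[OR],.013,2),("yellow",(415,75,565,225),[YT],.035,1),("box",(165,40,312,240),[WOOD],.05,1),("bar",(215,170,285,205),[((0,60,0),(180,255,75))],.062,1)])]
  for f,items in L:
    tp,im=pickle.load(open(f+".pkl","rb")); c=cam("wrist",tp)
    for n,roi,cs,z,k in items:
        m=sum(blob(im,roi,*q,keep=k) for q in cs); m=(m>0).astype(np.uint8)
        print(f,n,rect(c,m,z))
  c=cam("wrist",pickle.load(open("w2.pkl","rb"))[0]); 
  print(cast(c,[(177,67),(283,53),(305,229),(192,237)],.05).round(4)); print(cast(c,[(250,186)],.062))
E
python3 meas.py
```

```text
w1 marker [609.9 153.4 122.3  24.6 -22.4]
w1 eraserblue [434.5 141.8  40.7  33.8 -16.5]
w1 hl [ 468.4 -143.1  112.1   23.    21.3]
w1 hlY [ 448.2 -150.3   69.1   21.6   21.2]
w1 glue [ 618.4 -151.    97.6   28.8  -19.9]
w1 green [ 513.3 -289.9  163.2  133.5   -3.1]
w1 yellow [508.2  -9.2 163.2 141.   -7. ]
w2 marker [613.2 152.4 122.3  20.1 -22.5]
w2 eraserblue [435.6 141.5  35.5  27.3 -16.4]
w2 hl [ 469.  -143.3  115.4   28.8   21.4]
w2 hlY [ 448.1 -151.7   70.3   28.8   21.2]
w2 glue [ 619.4 -151.8  106.3   33.9  -19.6]
w2 yellow [ 5.102e+02  3.000e-01  1.630e+02  1.439e+02 -7.000e+00]
w2 box [511.9 310.  221.  133.2   7.1]
w2 bar [470.1 304.6  61.6  18.7 -83.6]
[[0.6117 0.3854 0.05  ]
 [0.6264 0.2602 0.05  ]
 [0.4119 0.2369 0.05  ]
 [0.4008 0.3877 0.05  ]]
[[0.47169157 0.30387596 0.062     ]]
```

```bash
python3 - <<'E'
from h import *
go([.467,.305,.11],np.radians(97.1))
E
```

```text
shift [ -3.3 -85.6 140.6] turn [-0.  -0.  82.8] yaw now [ 1.8e+02 -0.0e+00 -1.0e-01]
```

>>> move_arm(targets=[[[-3,-86,140],[0,0,-97.2],0],[[-3,-86,140],[0,0,-97.2],0],[[-3,-86,140],[0,0,-97.2],0],[[-3,-86,140],[0,0,-97.2],0],[[-3,-86,140],[0,0,-97.2],0],[[-3,-86,140],[0,0,-97.2],0],[[-3,-86,140],[0,0,-97.2],0],[[-3,-86,140],[0,0,-97.2],0],[[-3,-86,140],[0,0,-97.2],0],[[-3,-86,140],[0,0,-97.2],0],[[-3,-86,140],[0,0,-97.2],0],[[-3,-86,140],[0,0,-97.2],0]])

```text
time: 4.45
tool_pos: [0.4668, 0.3066, 0.1105]
ee_rot: [3.141, 0.0, 1.695]
wrist_force: [-0.5, -0.4, -0.2]
width: 0.0466
```

```bash
python3 - <<'E'
from h import *
tp=pose(); print(tp[0]); im=viewer.snapshot("wrist"); cv2.imwrite("pics/w3.png",im[:,:,::-1]); go([.467,.305,.051],np.radians(97.1))
E
```

```text
[0.46683822 0.30664068 0.11049959]
shift [-1.7  0.  59.4] turn [0. 0. 0.] yaw now [180.    0.   97.1]
```

View pics/w3.png

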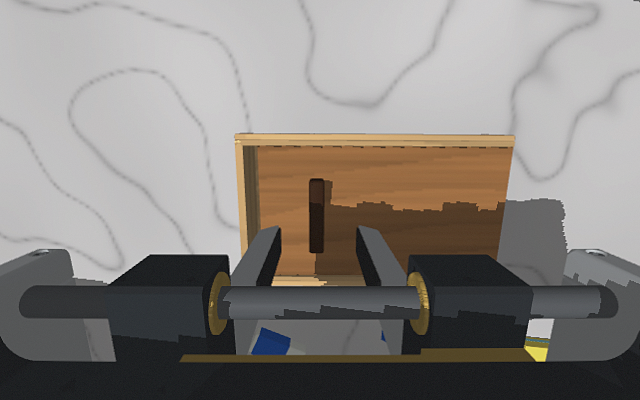

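The bar sits at column 317, centred between the fingers, and the box edges are level in the picture, so the yaw is right. Descend and grip.

>>> move_arm(targets=[[[-1,0,30],[0,0,0],0],[[-1,0,50],[0,0,0],0],[[-1,0,59],[0,0,0],0],[[-1,0,59],[0,0,0],-1],[[-1,0,59],[0,0,0],-1],[[-1,0,59],[0,0,0],-1],[[-1,0,59],[0,0,0],-1],[[-1,0,59],[0,0,0],-1]])

```text
time: 5.5
tool_pos: [0.4668, 0.3061, 0.0522]
ee_rot: [3.141, -0.0, 1.697]
wrist_force: [-1.8, -0.0, 2.5]
width: 0.0118
```

>>> move_arm(targets=[[[0,10,0],[0,0,0],-1],[[0,25,0],[0,0,0],-1],[[0,40,0],[0,0,0],-1],[[0,55,0],[0,0,0],-1],[[0,70,0],[0,0,0],-1],[[0,85,0],[0,0,0],-1],[[0,100,0],[0,0,0],-1],[[0,115,0],[0,0,0],-1],[[0,125,0],[0,0,0],-1],[[0,132,0],[0,0,0],-1],[[0,132,0],[0,0,0],-1]])

```text
time: 6.88
tool_pos: [0.6007, 0.3223, 0.0522]
ee_rot: [3.138, 0.0, 1.696]
wrist_force: [0.8, -1.6, 3.9]
width: 0.0118
```

>>> move_arm(targets=[[[0,0,0],[0,0,0],0],[[0,0,0],[0,0,0],0],[[0,0,0],[0,0,0],0],[[0,0,-40],[0,0,0],0],[[0,0,-100],[0,0,0],0],[[0,0,-100],[0,0,0],0]])

```text
time: 7.62
tool_pos: [0.6008, 0.3241, 0.1592]
ee_rot: [3.129, -0.004, 1.697]
wrist_force: [-0.4, 0.2, -0.1]
width: 0.0465
```

```bash
python3 - <<'E'
from h import *
print(pose()[0]);go([.611,.153,.15],np.radians(157.6))
E
```

```text
[0.60081157 0.3240658  0.15923591]
shift [-171.   -11.6    8.4] turn [  0.8   0.2 -60.4] yaw now [179.3  -0.2  97.2]
```

>>> move_arm(targets=[[[-171,-11,8],[0,0,-60.4],0.2],[[-171,-11,8],[0,0,-60.4],0.2],[[-171,-11,8],[0,0,-60.4],0.2],[[-171,-11,8],[0,0,-60.4],0.2],[[-171,-11,8],[0,0,-60.4],0.2],[[-171,-11,8],[0,0,-60.4],0.2],[[-171,-11,8],[0,0,-60.4],0.2],[[-171,-11,8],[0,0,-60.4],0.2]])

```text
time: 8.62
tool_pos: [0.608, 0.1515, 0.1427]
ee_rot: [-3.141, -0.001, 2.749]
wrist_force: [0.8, 0.3, 0.1]
width: 0.0564
```

```bash
python3 - <<'E'
from h import *
import pickle
from meas import *
tp=pose(); im=viewer.snapshot("wrist"); cv2.imwrite("pics/w4.png",im[:,:,::-1]); pickle.dump((tp,im),open("w4.pkl","wb"))
print(tp[0]); c=cam("wrist",tp); print(proj(c,[[.611,.153,.009],[.437,.141,.007],[.512,.311,.05]]).round())
go([.611,.153,.003],np.radians(157.6))
E
```

```text
[0.60799205 0.15154959 0.14274568]
[[320. 198.]
 [239.  37.]
 [453.  27.]]
shift [ -2.2   2.5 139.9] turn [-0. -0. -0.] yaw now [-180.    -0.   157.6]
```

View pics/w4.png

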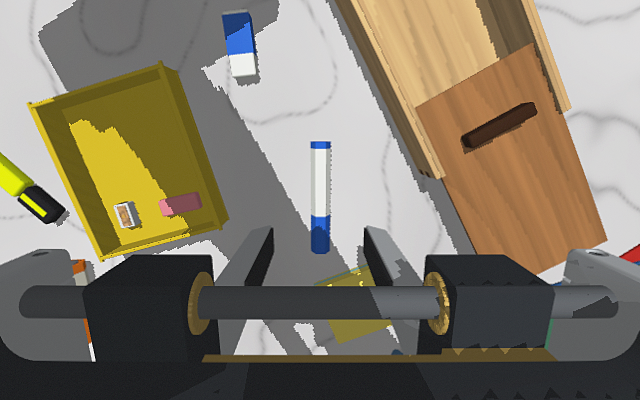

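Picture 4: the marker lies straight at column 320, rows 142-253, midway between the fingers. The cover is well open. Eraser whole at (240,44).

>>> move_arm(targets=[[[-2,2,60],[0,0,0],0.2],[[-2,2,110],[0,0,0],0.2],[[-2,2,132],[0,0,0],0.2],[[-2,2,139],[0,0,0],0.2],[[-2,2,139],[0,0,0],0.2],[[-2,2,139],[0,0,0],-1],[[-2,2,139],[0,0,0],-1],[[-2,2,139],[0,0,0],-1],[[-2,2,139],[0,0,0],-1],[[-2,2,139],[0,0,0],-1],[[-2,2,125],[0,0,0],-1],[[-2,2,80],[0,0,0],-1],[[-2,2,20],[0,0,0],-1],[[-2,2,20],[0,0,0],-1]])

```text
time: 10.42
tool_pos: [0.615, 0.1533, 0.132]
ee_rot: [3.134, 0.013, 2.751]
wrist_force: [1.0, 0.3, -0.0]
width: 0.019
```

```bash
python3 - <<'E'
from h import *
import pickle
from meas import *
# box and cover from picture 4
tp,im=pickle.load(open("w4.pkl","rb")); c=cam("wrist",tp)
print("lip corner far-right, cover end pts",cast(c,[(440,178),(571,106)],.05).round(4),cast(c,[(418,104),(540,42)],.046).round(4))
b=np.array([.512,.3115]); t=np.radians(7.1); A=np.array([[np.cos(t),-np.sin(t)],[np.sin(t),np.cos(t)]])
m=b+A@[-.032,.025]; print(m); go([*m,.12],np.radians(187.1)); 
print(proj(c,np.c_[(b+np.array([[-.11,-.065],[.11,-.065],[.11,.065]])@A.T),[.05]*3]).round())
print("eraser",rect(c,(blob(im,(215,5,265,85),*BLUE)),.007), cast(c,[(224,12),(249,11),(257,76),(232,76)],.012).round(4))
E
```

```text
lip corner far-right, cover end pts [[0.6274 0.2642 0.05  ]
 [0.6104 0.389  0.05  ]] [[0.5586 0.267  0.046 ]
 [0.55   0.3784 0.046 ]]
[0.47715534 0.33235305]
shift [195.8 113.   10.4] turn [  0.2   0.8 -29.5] yaw now [179.6   0.7 157.6]
[[318. -64.]
 [437. 181.]
 [572. 109.]]
eraser [434.7 141.5  37.   27.7 -17.2] [[0.4141 0.1378 0.012 ]
 [0.4223 0.1595 0.012 ]
 [0.4763 0.1426 0.012 ]
 [0.4671 0.1203 0.012 ]]
```

>>> move_arm(targets=[[[196,113,0],[0,0,-29.5],-1],[[196,113,0],[0,0,-29.5],-1],[[196,113,0],[0,0,-29.5],-1],[[196,113,0],[0,0,-29.5],-1],[[196,113,0],[0,0,-29.5],-1],[[196,113,0],[0,0,-29.5],-1],[[196,113,0],[0,0,-29.5],-1]])

```text
time: 11.3
tool_pos: [0.4735, 0.3305, 0.1231]
ee_rot: [-3.141, -0.0, -3.019]
wrist_force: [-0.4, -0.3, -0.3]
width: 0.0192
```

```bash
python3 - <<'E'
from h import *
tp=pose(); im=viewer.snapshot("wrist"); cv2.imwrite("pics/w5.png",im[:,:,::-1])
print(tp[0]); go([.4772,.3324,.008],np.radians(187.1)); print(status.get_obs()["width"])
E
```

```text
[0.4735128  0.33048948 0.12312174]
shift [ -3.9   1.5 115.2] turn [-0.  -0.  -0.1] yaw now [-180.   -0. -173.]
0.019379506302394434
```

View pics/w5.png

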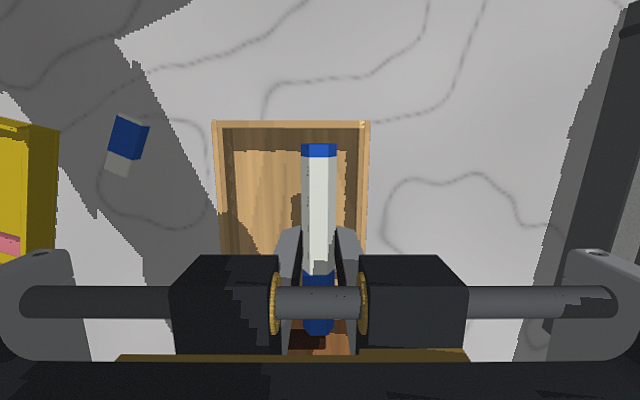

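Picture 5: the marker is held straight between the fingers, tail at (318,150), over the opening (columns 222-362), clear of both lips.

>>> move_arm(targets=[[[-4,1,0],[0,0,0],-1],[[-4,1,40],[0,0,0],-1],[[-4,1,80],[0,0,0],-1],[[-4,1,105],[0,0,0],-1],[[-4,1,113.5],[0,0,0],-1],[[-4,1,113.5],[0,0,0],-1],[[-4,1,113.5],[0,0,0],-0.4],[[-4,1,113.5],[0,0,0],-0.4],[[-4,1,113.5],[0,0,0],-0.4]])

```text
time: 12.48
tool_pos: [0.4768, 0.3333, 0.0102]
ee_rot: [3.141, 0.001, -3.017]
wrist_force: [0.6, 0.0, -0.2]
width: 0.028
```

>>> move_arm(targets=[[[0,0,-20],[0,0,0],-0.4],[[0,0,-70],[0,0,0],-0.4],[[0,0,-130],[0,0,0],-0.4],[[0,0,-130],[0,0,0],0.2],[[0,0,-130],[0,0,0],0.2]])

```text
time: 13.1
tool_pos: [0.4764, 0.3331, 0.1396]
ee_rot: [-3.141, -0.0, -3.017]
wrist_force: [-0.8, -0.8, -0.2]
width: 0.0445
```

```bash
python3 - <<'E'
from h import *
import pickle
tp=pose(); im=viewer.snapshot("wrist"); cv2.imwrite("pics/w6.png",im[:,:,::-1]);pickle.dump((tp,im),open("w6.pkl","wb"))
print(tp[0]); go([.4685,-.143,.14],np.radians(201.3))
E
```

```text
[0.47635349 0.33309404 0.13963658]
shift [  66.2 -471.1   -1. ] turn [ -0.   -0.2 -14.2] yaw now [-1.799e+02 -1.000e-01 -1.729e+02]
```

View pics/w6.png

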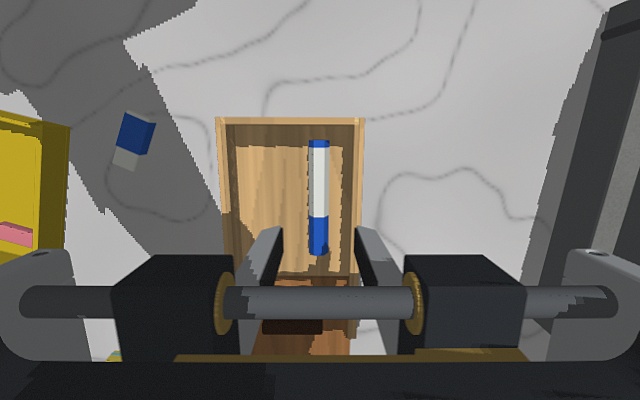

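Picture 6: the marker lies in the box at (318,196). On to the highlighter.

>>> move_arm(targets=[[[66,-471,0],[0,0,-14.2],0.2],[[66,-471,0],[0,0,-14.2],0.2],[[66,-471,0],[0,0,-14.2],0.2],[[66,-471,0],[0,0,-14.2],0.2],[[66,-471,0],[0,0,-14.2],0.2],[[66,-471,0],[0,0,-14.2],0.2],[[66,-471,0],[0,0,-14.2],0.2],[[66,-471,0],[0,0,-14.2],0.2],[[66,-471,0],[0,0,-14.2],0.2],[[66,-471,0],[0,0,-14.2],0.2],[[66,-471,0],[0,0,-14.2],0.2],[[66,-471,0],[0,0,-14.2],0.2],[[66,-471,0],[0,0,-14.2],0.2],[[66,-471,0],[0,0,-14.2],0.2]])

```text
time: 14.9
tool_pos: [0.4696, -0.142, 0.1401]
ee_rot: [-3.141, 0.0, -2.769]
wrist_force: [0.2, 0.4, -0.5]
width: 0.0562
```

```bash
python3 - <<'E'
from h import *
tp=pose(); im=viewer.snapshot("wrist"); cv2.imwrite("pics/w7.png",im[:,:,::-1])
print(tp[0]); c=cam("wrist",tp); a=np.radians(21.3); d=np.array([np.cos(a),np.sin(a),0])*.056; P=np.array([.4685,-.143,.0075])
print(proj(c,[P-d,P,P+d]).round()); go([.4685,-.143,.003],np.radians(201.3))
E
```

```text
[ 0.46956457 -0.14202619  0.14009059]
[[318. 140.]
 [318. 194.]
 [317. 244.]]
shift [  1.3  -0.4 137.1] turn [-0.   0.   0.1] yaw now [-180.     0.  -158.6]
```

View pics/w7.png

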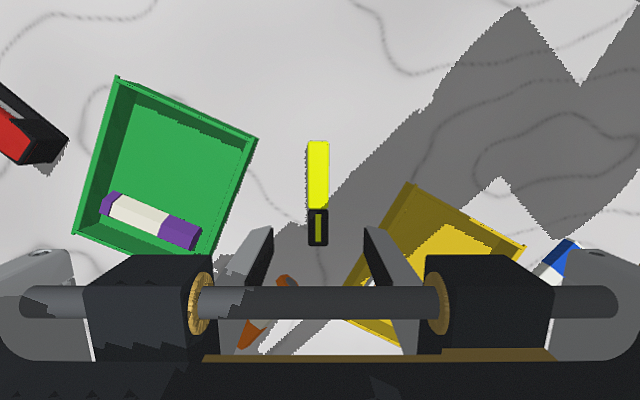

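Picture 7: the highlighter at column 317, rows 141-245, as predicted.

>>> move_arm(targets=[[[1,0,60],[0,0,0],0.2],[[1,0,110],[0,0,0],0.2],[[1,0,130],[0,0,0],0.2],[[1,0,137],[0,0,0],0.2],[[1,0,137],[0,0,0],0.2],[[1,0,137],[0,0,0],-1],[[1,0,137],[0,0,0],-1],[[1,0,137],[0,0,0],-1],[[1,0,137],[0,0,0],-1],[[1,0,137],[0,0,0],-1],[[1,0,120],[0,0,0],-1],[[1,0,70],[0,0,0],-1],[[1,0,20],[0,0,0],-1],[[1,0,20],[0,0,0],-1],[[1,0,20],[0,0,0],-1]])

```text
time: 16.82
tool_pos: [0.4684, -0.1427, 0.1202]
ee_rot: [-3.141, 0.0, -2.769]
wrist_force: [0.2, 0.1, -0.6]
width: 0.0218
```

```bash
python3 - <<'E'
from h import *
print(pose()[0],status.get_obs()["width"]); go([.483,.2857,.12],np.radians(187.1))
E
```

```text
[ 0.46837372 -0.14266938  0.12020556] 0.02179330021905037
shift [-1.694e+02  3.937e+02  1.000e-01] turn [-0.   0.  14.2] yaw now [-180.     0.  -158.7]
```

>>> move_arm(targets=[[[-169,394,0],[0,0,14.2],-1],[[-169,394,0],[0,0,14.2],-1],[[-169,394,0],[0,0,14.2],-1],[[-169,394,0],[0,0,14.2],-1],[[-169,394,0],[0,0,14.2],-1],[[-169,394,0],[0,0,14.2],-1],[[-169,394,0],[0,0,14.2],-1],[[-169,394,0],[0,0,14.2],-1],[[-169,394,0],[0,0,14.2],-1],[[-169,394,0],[0,0,14.2],-1],[[-169,394,0],[0,0,14.2],-1],[[-169,394,0],[0,0,14.2],-1],[[-169,394,0],[0,0,14.2],-1]])

```text
time: 18.45
tool_pos: [0.4829, 0.2853, 0.1201]
ee_rot: [3.142, 0.0, -3.018]
wrist_force: [-0.5, 0.2, -0.2]
width: 0.0213
```

```bash
python3 - <<'E'
from h import *
print(status.get_obs()["width"]); print(pose()[0]);go([.483,.2857,.009],np.radians(187.1))
im=viewer.snapshot("wrist"); cv2.imwrite("pics/w8.png",im[:,:,::-1])
E
```

```text
0.021319889831414324
[0.48289846 0.28531573 0.12014131]
shift [-1.000e-01  4.000e-01  1.111e+02] turn [ 0.  0. -0.] yaw now [ 180.     0.  -172.9]
```

View pics/w8.png

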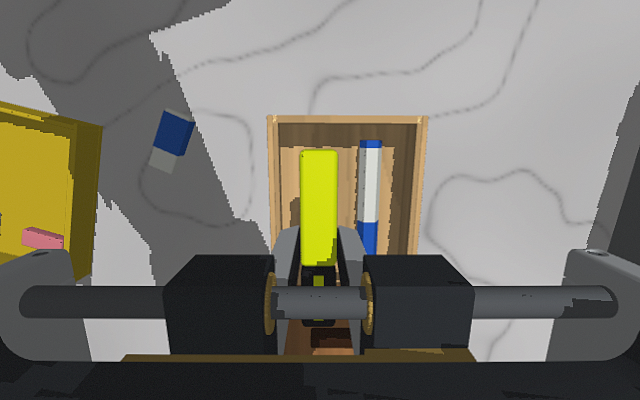

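Picture 8: the highlighter hangs over the free strip of the box at column 318; the marker lies at column 369.

>>> move_arm(targets=[[[0,0,40],[0,0,0],-1],[[0,0,80],[0,0,0],-1],[[0,0,104],[0,0,0],-1],[[0,0,111],[0,0,0],-1],[[0,0,111],[0,0,0],-1],[[0,0,111],[0,0,0],-0.36],[[0,0,111],[0,0,0],-0.36],[[0,0,111],[0,0,0],-0.36],[[0,0,95],[0,0,0],-0.36],[[0,0,45],[0,0,0],-0.36],[[0,0,-15],[0,0,0],-0.36],[[0,0,-15],[0,0,0],0],[[0,0,-15],[0,0,0],0]])

```text
time: 20.12
tool_pos: [0.4827, 0.2857, 0.1356]
ee_rot: [3.141, 0.001, -3.017]
wrist_force: [0.1, -0.4, -0.5]
width: 0.0457
```

```bash
python3 - <<'E'
from h import *
print(pose()[0])
im=viewer.snapshot("wrist"); cv2.imwrite("pics/w9.png",im[:,:,::-1])
go([.6007,.3223,.115],np.radians(97.1))
E
```

```text
[0.48273006 0.28572858 0.13559811]
shift [-122.4   21.9   18.9] turn [  0.   -0.1 -90. ] yaw now [-1.800e+02 -1.000e-01 -1.729e+02]
```

View pics/w9.png

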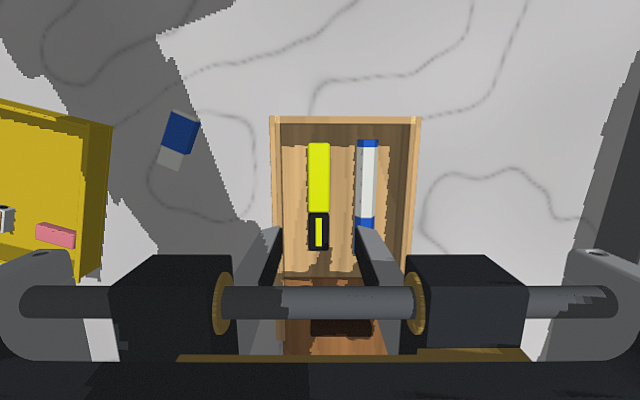

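Picture 9: highlighter (318,196) and marker (366,180) lie flat in the box. Now close the cover.

>>> move_arm(targets=[[[-122,22,20],[0,0,90],0],[[-122,22,20],[0,0,90],0],[[-122,22,20],[0,0,90],0],[[-122,22,20],[0,0,90],0],[[-122,22,20],[0,0,90],0],[[-122,22,20],[0,0,90],0],[[-122,22,20],[0,0,90],0],[[-122,22,20],[0,0,90],0],[[-122,22,20],[0,0,90],0],[[-122,22,20],[0,0,90],0],[[-122,22,20],[0,0,90],0],[[-122,22,20],[0,0,90],0]])

```text
time: 21.68
tool_pos: [0.6008, 0.3226, 0.1144]
ee_rot: [-3.141, 0.0, 1.696]
wrist_force: [-0.4, 0.0, 1.0]
width: 0.0467
```

```bash
python3 - <<'E'
from h import *
print(pose()[0]); go([.6007,.3223,.052],np.radians(97.1))
E
```

```text
[0.60080819 0.32257259 0.1143608 ]
shift [-0.2 -0.1 62.4] turn [-0.1  0.   0.1] yaw now [-179.9    0.    97.2]
```

>>> move_arm(targets=[[[0,0,30],[0,0,0],0],[[0,0,54],[0,0,0],0],[[0,0,62],[0,0,0],0],[[0,0,62],[0,0,0],-1],[[0,0,62],[0,0,0],-1],[[0,0,62],[0,0,0],-1],[[0,0,62],[0,0,0],-1],[[0,0,62],[0,0,0],-1],[[0,-10,62],[0,0,0],-1],[[0,-25,62],[0,0,0],-1],[[0,-40,62],[0,0,0],-1],[[0,-55,62],[0,0,0],-1],[[0,-70,62],[0,0,0],-1],[[0,-85,62],[0,0,0],-1],[[0,-100,62],[0,0,0],-1],[[0,-115,62],[0,0,0],-1],[[0,-128,62],[0,0,0],-1],[[0,-135,62],[0,0,0],-1],[[0,-138,62],[0,0,0],-1],[[0,-138,62],[0,0,0],-1]])

```text
time: 24.18
tool_pos: [0.4634, 0.3062, 0.0539]
ee_rot: [3.141, -0.001, 1.695]
wrist_force: [1.3, 1.9, 6.8]
width: 0.0117
```

>>> move_arm(targets=[[[0,-1,0],[0,0,0],-1],[[0,-2,0],[0,0,0],-1],[[0,-3,0],[0,0,0],-1],[[0,-4,0],[0,0,0],-1],[[0,-4,0],[0,0,0],-1]])

```text
time: 24.8
tool_pos: [0.4599, 0.3058, 0.0539]
ee_rot: [3.14, -0.001, 1.695]
wrist_force: [1.2, 3.2, 4.9]
width: 0.0114
```

>>> move_arm(targets=[[[0,-1,0],[0,0,0],-1],[[0,-2,0],[0,0,0],-1],[[0,-3,0],[0,0,0],-1],[[0,-3,0],[0,0,0],-1]])

```text
time: 25.3
tool_pos: [0.457, 0.3055, 0.0539]
ee_rot: [3.14, -0.002, 1.695]
wrist_force: [1.5, 2.1, 6.5]
width: 0.0116
```

>>> move_arm(targets=[[[0,-1,0],[0,0,0],-1],[[0,-2,0],[0,0,0],-1],[[0,-2,0],[0,0,0],-1]])

```text
time: 25.68
tool_pos: [0.4559, 0.3053, 0.0539]
ee_rot: [3.138, -0.002, 1.695]
wrist_force: [3.7, 3.5, 4.3]
width: 0.0116
```

>>> move_arm(targets=[[[0,-1,0],[0,0,0],-1],[[0,-2,0],[0,0,0],-1],[[0,-2,0],[0,0,0],-1]])

```text
time: 26.05
tool_pos: [0.4558, 0.3053, 0.0539]
ee_rot: [3.134, -0.002, 1.695]
wrist_force: [8.9, 3.7, 1.3]
width: 0.0117
```

>>> move_arm(targets=[[[0,-1,0],[0,0,0],-1],[[0,-2,0],[0,0,0],-1],[[0,-2,0],[0,0,0],-1]])

```text
time: 26.42
tool_pos: [0.4558, 0.3053, 0.0539]
ee_rot: [3.13, -0.002, 1.695]
wrist_force: [12.8, 5.8, -1.8]
width: 0.0116
```

The cover stopped moving while force rose to 13 N: it is shut. Release and go to the glue.

>>> move_arm(targets=[[[0,0,0],[0,0,0],0],[[0,0,0],[0,0,0],0],[[0,0,0],[0,0,0],0],[[0,0,-30],[0,0,0],0],[[0,0,-90],[0,0,0],0],[[0,0,-90],[0,0,0],0],[[0,0,-90],[0,0,0],0]])

```text
time: 27.3
tool_pos: [0.4502, 0.3035, 0.1419]
ee_rot: [-3.139, 0.001, 1.695]
wrist_force: [-1.3, 0.5, 0.1]
width: 0.047
```

```bash
python3 - <<'E'
from h import *
import pickle
tp=pose(); im=viewer.snapshot("wrist"); pickle.dump((tp,im),open("w10.pkl","wb")); cv2.imwrite("pics/w10.png",im[:,:,::-1])
print(tp[0]); go([.6185,-.151,.16],np.radians(160.2))
E
```

```text
[0.45023633 0.30345121 0.1418584 ]
shift [-471.7  111.   -18.8] turn [ -0.3  -0.  -63.1] yaw now [-1.798e+02  1.000e-01  9.710e+01]
```

View pics/w10.png

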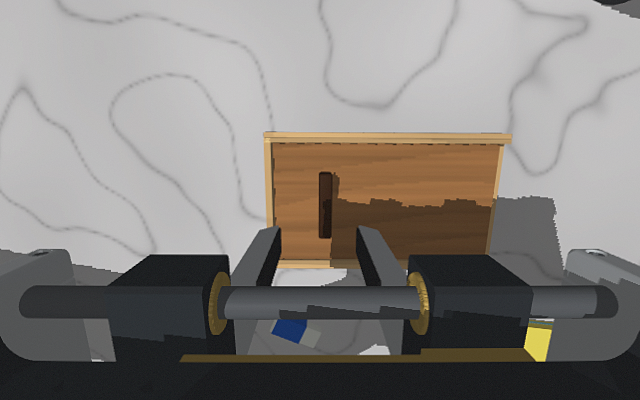

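Picture 10: the cover's near end meets the end wall (column 272) with no gap: shut. Pictures viewed so far: 12.

>>> move_arm(targets=[[[-472,111,-18],[0,0,-63.1],0.3],[[-472,111,-18],[0,0,-63.1],0.3],[[-472,111,-18],[0,0,-63.1],0.3],[[-472,111,-18],[0,0,-63.1],0.3],[[-472,111,-18],[0,0,-63.1],0.3],[[-472,111,-18],[0,0,-63.1],0.3],[[-472,111,-18],[0,0,-63.1],0.3],[[-472,111,-18],[0,0,-63.1],0.3],[[-472,111,-18],[0,0,-63.1],0.3],[[-472,111,-18],[0,0,-63.1],0.3],[[-472,111,-18],[0,0,-63.1],0.3],[[-472,111,-18],[0,0,-63.1],0.3],[[-472,111,-18],[0,0,-63.1],0.3]])

```text
time: 28.98
tool_pos: [0.6198, -0.1493, 0.1614]
ee_rot: [3.142, 0.0, 2.798]
wrist_force: [0.5, -0.2, -0.5]
width: 0.0612
```

```bash
python3 - <<'E'
from meas import *
import pickle
tp=pose(); im=viewer.snapshot("wrist"); pickle.dump((tp,im),open("w11.pkl","wb")); cv2.imwrite("pics/w11.png",im[:,:,::-1])
c=cam("wrist",tp); print(tp[0]); print("glue",rect(c,blob(im,(240,90,400,300),*OR,keep=2),.013)); go([.6185,-.151,.005],np.radians(160.2))
E
```

```text
[ 0.61979081 -0.14926435  0.16138981]
glue [ 619.4 -151.5   98.4   28.6  -19.9]
shift [  0.9  -1.8 156.4] turn [0.  0.  0.1] yaw now [180.    0.  160.3]
```

View pics/w11.png

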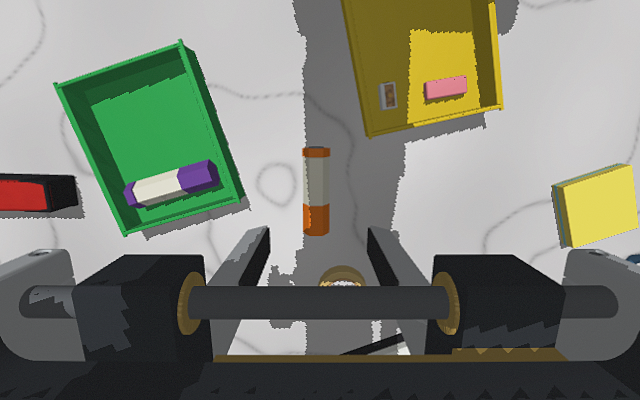

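Picture 11: the glue stands straight at column 316 (rows 148-235), mid-way between fingers; tape at (342,277), clear.

>>> move_arm(targets=[[[0,-2,60],[0,0,0],0.3],[[0,-2,120],[0,0,0],0.3],[[0,-2,148],[0,0,0],0.3],[[0,-2,156],[0,0,0],0.3],[[0,-2,156],[0,0,0],0.3],[[0,-2,156],[0,0,0],-1],[[0,-2,156],[0,0,0],-1],[[0,-2,156],[0,0,0],-1],[[0,-2,156],[0,0,0],-1],[[0,-2,156],[0,0,0],-1],[[0,-2,140],[0,0,0],-1],[[0,-2,90],[0,0,0],-1],[[0,-2,30],[0,0,0],-1],[[0,-2,30],[0,0,0],-1],[[0,-2,30],[0,0,0],-1]])

```text
time: 30.9
tool_pos: [0.619, -0.1524, 0.1312]
ee_rot: [-3.141, 0.0, 2.796]
wrist_force: [-0.5, 0.2, -0.4]
width: 0.0289
```

```bash
python3 - <<'E'
from h import *
print(status.get_obs()["width"],pose()[0]); go([.483,-.2894,.13],np.radians(86.9))
E
```

```text
0.02890161285169976 [ 0.6190495  -0.15244985  0.13124434]
shift [  81.7 -174.9    1.2] turn [ 0.   0.  73.3] yaw now [-180.     0.   160.2]
```

>>> move_arm(targets=[[[82,-175,0],[0,0,73.3],-1],[[82,-175,0],[0,0,73.3],-1],[[82,-175,0],[0,0,73.3],-1],[[82,-175,0],[0,0,73.3],-1],[[82,-175,0],[0,0,73.3],-1],[[82,-175,0],[0,0,73.3],-1],[[82,-175,0],[0,0,73.3],-1],[[82,-175,0],[0,0,73.3],-1],[[82,-175,0],[0,0,73.3],-1],[[82,-175,0],[0,0,73.3],-1]])

```text
time: 32.15
tool_pos: [0.4826, -0.2892, 0.1304]
ee_rot: [-3.141, -0.0, 1.518]
wrist_force: [0.3, 1.0, -0.4]
width: 0.0282
```

```bash
python3 - <<'E'
from meas import *
tp=pose(); im=viewer.snapshot("wrist"); cv2.imwrite("pics/w12.png",im[:,:,::-1])
c=cam("wrist",tp); print(status.get_obs()["width"],tp[0]); go([.483,-.2894,.010],np.radians(86.9))
t=np.radians(-3.1);A=np.array([[np.cos(t),-np.sin(t)],[np.sin(t),np.cos(t)]])
print(proj(c,np.c_[np.array([.513,-.291])+np.array([[-.08,-.065],[.08,-.065],[.08,.065],[-.08,.065]])@A.T,[.035]*4]).round())
E
```

```text
0.0282789756942127 [ 0.4826094  -0.28919732  0.13042397]
shift [-1.000e-01  4.000e-01  1.206e+02] turn [-0.  -0.   0.1] yaw now [-180.   -0.   87.]
[[267. 269.]
 [429. 269.]
 [442. 134.]
 [262. 134.]]
```

View pics/w12.png

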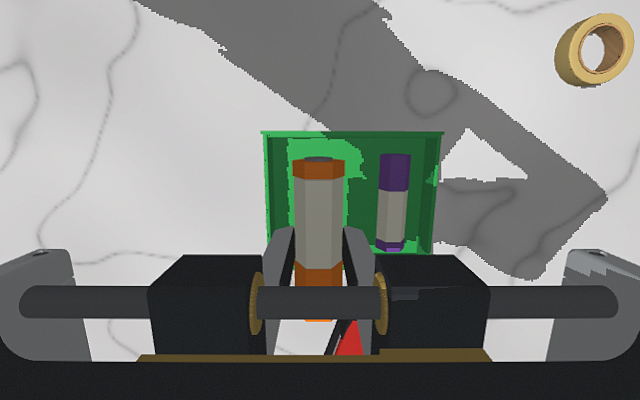

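Picture 12: glue held straight over the free half of the green tray; tray edges (262-442) are where predicted; purple glue at column 393 is clear.

>>> move_arm(targets=[[[0,0,50],[0,0,0],-1],[[0,0,95],[0,0,0],-1],[[0,0,113],[0,0,0],-1],[[0,0,120],[0,0,0],-1],[[0,0,120],[0,0,0],-1],[[0,0,120],[0,0,0],-0.15],[[0,0,120],[0,0,0],-0.15],[[0,0,120],[0,0,0],-0.15],[[0,0,105],[0,0,0],-0.15],[[0,0,60],[0,0,0],-0.15],[[0,0,0],[0,0,0],-0.15],[[0,0,0],[0,0,0],0.2],[[0,0,0],[0,0,0],0.2]])

```text
time: 33.83
tool_pos: [0.4829, -0.2895, 0.1317]
ee_rot: [3.141, 0.001, 1.517]
wrist_force: [0.2, 0.2, -0.8]
width: 0.055
```

```bash
python3 - <<'E'
from meas import *
import pickle
tp=pose(); im=viewer.snapshot("wrist"); pickle.dump((tp,im),open("w13.pkl","wb")); c=cam("wrist",tp)
print("glue",rect(c,blob(im,(270,130,372,300),*OR,keep=2),.017))
tp4,im4=pickle.load(open("w4.pkl","rb")); c4=cam("wrist",tp4)
P=np.mean(cast(c4,[(224,12),(249,11),(257,76),(232,76)],.010),0); print(P)
print(tp[0]); go([P[0],P[1],.13],np.radians(-17.2))
E
```

```text
glue [ 485.1 -288.9   99.4   29.3   86.4]
[0.44361517 0.14015522 0.01      ]
[ 0.48285292 -0.28946496  0.1316685 ]
shift [426.5 -61.6   0.6] turn [ -0.   -0.1 -75.9] yaw now [-179.9   -0.    86.9]
```

The glue measures 99x29 mm at (485,-289), along the tray, lying flat. Next the eraser.

>>> move_arm(targets=[[[426,-62,0],[0,0,-75.9],0.2],[[426,-62,0],[0,0,-75.9],0.2],[[426,-62,0],[0,0,-75.9],0.2],[[426,-62,0],[0,0,-75.9],0.2],[[426,-62,0],[0,0,-75.9],0.2],[[426,-62,0],[0,0,-75.9],0.2],[[426,-62,0],[0,0,-75.9],0.2],[[426,-62,0],[0,0,-75.9],0.2],[[426,-62,0],[0,0,-75.9],0.2],[[426,-62,0],[0,0,-75.9],0.2],[[426,-62,0],[0,0,-75.9],0.2],[[426,-62,0],[0,0,-75.9],0.2],[[426,-62,0],[0,0,-75.9],0.2]])

```text
time: 35.5
tool_pos: [0.4439, 0.1388, 0.131]
ee_rot: [-3.142, 0.0, 2.841]
wrist_force: [-0.6, 0.5, -0.2]
width: 0.0564
```

```bash
python3 - <<'E'
from meas import *
import pickle
tp=pose(); im=viewer.snapshot("wrist"); pickle.dump((tp,im),open("w14.pkl","wb")); cv2.imwrite("pics/w14.png",im[:,:,::-1])
c=cam("wrist",tp); print(tp[0]); print(rect(c,blob(im,(280,140,360,250),*BLUE),.007), proj(c,[.4436,.1402,.007]).round())
go([.4436,.1402,.003],np.radians(162.8))
E
```

```text
[0.44393528 0.13884385 0.13102908]
[437.  141.4  35.4  24.8 -17.2] [[319. 197.]]
shift [  0.7   1.1 128. ] turn [-0.  0. -0.] yaw now [-180.     0.   162.8]
```

View pics/w14.png

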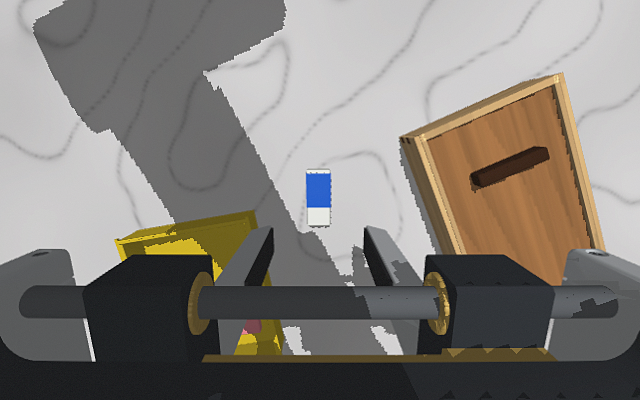

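Picture 14: eraser straight at column 318, rows 169-226, between the fingers; box still shut.

>>> move_arm(targets=[[[1,1,60],[0,0,0],0.2],[[1,1,105],[0,0,0],0.2],[[1,1,122],[0,0,0],0.2],[[1,1,128],[0,0,0],0.2],[[1,1,128],[0,0,0],0.2],[[1,1,128],[0,0,0],-1],[[1,1,128],[0,0,0],-1],[[1,1,128],[0,0,0],-1],[[1,1,128],[0,0,0],-1],[[1,1,128],[0,0,0],-1],[[1,1,110],[0,0,0],-1],[[1,1,60],[0,0,0],-1],[[1,1,20],[0,0,0],-1],[[1,1,20],[0,0,0],-1],[[1,1,20],[0,0,0],-1]])

```text
time: 37.42
tool_pos: [0.4424, 0.1404, 0.1099]
ee_rot: [-3.141, -0.001, 2.842]
wrist_force: [0.8, 0.8, -0.0]
width: 0.0237
```

```bash
python3 - <<'E'
from h import *
print(status.get_obs()["width"],pose()[0]); go([.4743,-.0007,.11],np.radians(173))
E
```

```text
0.02374477512434878 [0.44242101 0.14036963 0.10986532]
shift [-7.210e+01 -1.254e+02 -1.000e-01] turn [ -0.   -0.1 -10.2] yaw now [-1.799e+02 -1.000e-01  1.628e+02]
```

>>> move_arm(targets=[[[-72,-125,0],[0,0,-10.2],-1],[[-72,-125,0],[0,0,-10.2],-1],[[-72,-125,0],[0,0,-10.2],-1],[[-72,-125,0],[0,0,-10.2],-1],[[-72,-125,0],[0,0,-10.2],-1],[[-72,-125,0],[0,0,-10.2],-1]])

```text
time: 38.17
tool_pos: [0.4744, 0.001, 0.1103]
ee_rot: [3.141, -0.001, 3.022]
wrist_force: [-0.4, -0.5, 0.1]
width: 0.0239
```

```bash
python3 - <<'E'
from h import *
print(status.get_obs()["width"],pose()[0]); go([.4743,-.0007,.008],np.radians(173))
E
```

```text
0.023907532846260147 [0.47443313 0.00100794 0.11034709]
shift [ -0.2  -1.7 102.3] turn [ 0.  -0.1  0.1] yaw now [ 1.800e+02 -1.000e-01  1.731e+02]
```

Release, then retreat to an open spot high up for a last look.

>>> move_arm(targets=[[[0,-1,50],[0,0,0],-1],[[0,-1,85],[0,0,0],-1],[[0,-1,97],[0,0,0],-1],[[0,-1,102],[0,0,0],-1],[[0,-1,102],[0,0,0],-1],[[0,-1,102],[0,0,0],-0.25],[[0,-1,102],[0,0,0],-0.25],[[0,-1,102],[0,0,0],-0.25],[[0,-1,85],[0,0,0],-0.25],[[0,-1,40],[0,0,0],-0.25],[[0,-1,-20],[0,0,0],-0.25],[[0,-1,-80],[0,0,0],0.2],[[0,-1,-140],[0,0,0],0.2],[[-40,-1,-180],[0,0,0],0.2],[[-40,-1,-180],[0,0,0],0.2],[[-40,-1,-180],[0,0,0],0.2]])

```text
time: 40.17
tool_pos: [0.5138, -0.0059, 0.2905]
ee_rot: [-3.141, -0.002, 3.02]
wrist_force: [0.1, 0.2, -0.4]
width: 0.0566
```

```bash
python3 - <<'E'
from meas import *
tp=pose(); print(tp[0],status.get_obs()["time"]); im=viewer.snapshot("wrist"); cv2.imwrite("pics/w15.png",im[:,:,::-1])
E
```

```text
[ 0.51383673 -0.00592177  0.29046188] 40.175
```

View pics/w15.png

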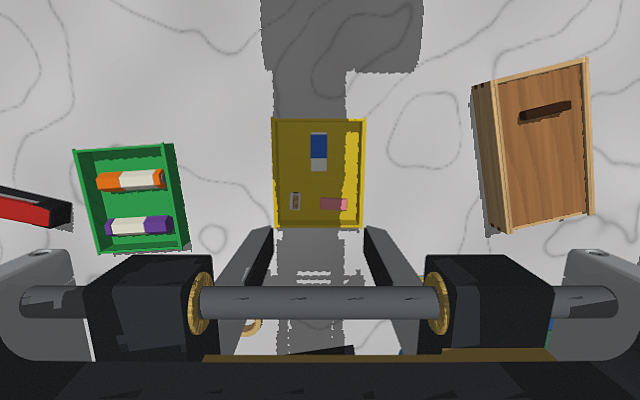

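Last picture: the glue (132,180) is beside the purple one in the green tray. The eraser (319,151) is flat in the yellow tray, the box is shut, and the tape (250,327) has not moved. The gripper is clear of everything.

```bash
python3 -c "
from bench import order
print(order.close_job())"
```

```text
the job is handed in; nothing more can be done
None
```

The job is done and handed in after about 40 s of robot time. In the order asked, I:
- slid the cover back;
- laid the blue marker and the yellow highlighter inside the pencil box;
- slid the cover shut;
- laid the orange-capped glue stick in the green tray;
- laid the eraser in the yellow tray.

**Pencil box:** Both pens were seen lying flat inside before I closed the cover. The cover then stopped moving while the push rose to about 13 N, and later pictures showed no gap at the end wall.

**Trays:** The glue lies flat in the near half of the green tray, beside the purple one. The eraser was set down on the bottom of the yellow tray at the floor height, and the last picture shows it lying in the near half. I judged it flat from that picture and did not measure it separately.

**Tape:** I never went near the tape roll, and it still lies on the table in the last picture. I did not re-measure its position.

No check failed or disagreed.

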